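# Load the index table and hold it at the third click

### The arm

A 7-joint arm with a two-finger parallel gripper is mounted at the origin on the work surface. World frame = base frame: x ahead of the robot, y to its left, z up, the work surface at z = 0. Lengths are in m, angles in rad, forces in N, time in s.
With the tool pointing down it reaches from about 0.375 to 0.925 m from the base axis. Payload 3.1 kg.
Tool frame: the origin (TCP) lies between the finger pads; the fingertips stand 19 mm ahead of it and the grasp point (between the pads) is the TCP; z points along the fingers, y is the line along which they close (so a half turn about z gives the same grasp; the last joint's range is limited). The gripper opens to 85 mm and grips with 20 to 120 N. Pads are 22 mm wide; open, the fingers measure 114 mm over their backs; the gripper's body (76 mm by 85 mm) begins 54 mm behind the grasp point. The pads swing forward as they close: fully open they stand 13 mm farther back than shut.
Start: joints at [-1.32, 0.383, 0.044, 1.598, -0.018, 1.161, -0.05], TCP at [0.222, 0.611, 0.228] pointing down, gripper open.
Joint ranges: [-2.61, 2.61], [-0.41, 2.15], [-1.48, 1.57], [0, 2.5], [-1.57, 4.71], [0.05, 1.97], [-2.85, 2.85]. Speed limits (rad/s): [2.79, 2.79, 3.14, 3.14, 3.14, 3.14, 3.14].

### API

Orientations are given as a unit quaternion [x, y, z, w].
In Python, from bench import move_ptp, movel, move_j, move_gripper, pause, inverse_kinematics, read_camera, camera_params, MotionError, sign_off, look_for, tip_of, read_time_s, read_qpos, read_joint_vel, read_effort, read_eef_pos, read_tcp_rot, read_ft_force, read_ft_torque, read_finger_gap, read_grasp_force gives the robot as it stands. Calls block until the motion is done:
- move_ptp(position, orientation): joint-space move of the TCP to a pose.
- movel(position, orientation=None, speed=0.15): straight line of the TCP; orientation=None keeps the orientation; speed is the mean speed in m/s.
- move_j(angles): joint-space move.
- move_gripper(opening, effort=None): finger opening in m; effort is the grip in N (None keeps the last); returns when the fingers have stopped.
- pause(seconds).
- inverse_kinematics(position, orientation): joint angles nearest the present ones, or None.
- read_camera(name): name is "side" or "top" or "wrist"; returns the picture (420x560x3 uint8, red, green, blue); there is no depth.
- camera_params(name): a dict with "K" (3x3 intrinsics, pixels), "camera_from_world" (4x4, takes a point from world to camera coordinates). Camera axes: x right, y down, z forward; pixel columns grow to the right and rows downward; lengths in m; the calibration is good to about 2 mm. A picture is of the moment at which its call begins: read the wrist's pose just before it. camera_params takes no time and is no camera call; for the wrist camera it gives the pose at the moment of the call.
A pose or a line that the arm cannot do raises MotionError and nothing moves.
- sign_off(): hands the job in; it is judged then, once.
Trained networks look in the newest picture that a camera, given by its name, has taken for a name from the list of things; names that differ only in an ending like _2 or _b are one class to them, and where a whole thing is asked for, a point or a joint stands for the part that bears it (a point fixed in the world has none). Each returns a list of dicts, best first, with "confidence" (0 to 1); they miss things now and then, are a little off and sometimes report something else, mostly with a low value. They report only what shows in the picture. A call takes as long as a camera call. They do not tell look-alikes from the thing itself.
- look_for(camera, name): "at" ([column, row] in pixels, amid what is visible of it).
- tip_of(camera, name): "at" ([column, row] in pixels: a listed point, or the origin of a listed thing).
Readings, each from a call of its own:
- read_time_s(): time.
- read_qpos(): joint angles.
- read_joint_vel(): joint speeds.
- read_effort(): joint torques, N m.
- read_eef_pos(): TCP position.
- read_tcp_rot(): TCP orientation.
- read_ft_force(): force on the tool from outside, world axes, zero at the start.
- read_ft_torque(): the same for the moment, N m.
- read_finger_gap(): finger opening in m.
- read_grasp_force(): force on a finger pad.
Only numpy, scipy, OpenCV 4.12 (cv2) and the standard library are available. Lean on these libraries where they do the work, as an engineer would, in place of code of your own. Each camera call takes 0.05 s, during which the arm holds its last target. There are 200 camera calls.

### The job

Put each of the two loose steel collars on the index table's post that fits its bore, fully down, while the table still stands at its home stop. Then take the black bar knob and turn the table clockwise (seen from above) three clicks, counting from home and not going past the third, and finish still holding the knob there so a workmate can stamp the collars. Leave the oil bottle, the wrench and the bin of chain links where they are.

Things in the scene. Friction and masses are not known exactly. Their poses are not given: they have to be found in the camera images.
- fixture: round green housing of the index fixture, 190 mm across, 30 mm high, fixed to the bench; origin under its centre, on the turning axis. Carries the aluminium index table, a disc 166 mm across, top 42 mm above the bench, that turns with its two posts, hub and bar knob. A steel tab on the housing's rim points at the first of six dark ticks on the disc at home, at the fourth at the third click.
- index_table (a joint): index table's angle, rad: 0 = home hard stop, where it starts; grows clockwise seen from above. Clicks every 24 degrees: 0.419, 0.838, third 1.257, up to a hard stop at the fifth, 2.094. Within 12 degrees the detent pulls into the nearest click; the hump between takes 0.2 to 0.28 N m: the resisting moment rises, falls to zero and reverses once a click.
- knob: black bar knob standing at the centre of the index table, fixed to it: 54 mm long, 16 mm wide, 38 mm high. Origin: centre of its underside, on the table's axis, 22 mm above the table's top face (a 34 mm round hub fills the gap). Its own x is along the bar and points to the thin post, z up. Pinch it across its 16 mm width (own y).
- knob_grip (a point): point on the table's axis at the height to grip the bar knob: 22 mm above the knob's underside, 16 mm below its top, 86 mm above the bench. Axes as the knob's.
- thin_post (a point): foot of the thin round steel post, on the table's top face, 60 mm from the table's axis. Post 15 mm in diameter, 36 mm high, the top 9 mm tapering to 6 mm. Takes the small-bore collar. z up.
- thick_post (a point): foot of the thick round steel post, on the table's top face, 60 mm from the axis straight across from the thin post. Post 27 mm in diameter, 36 mm high, the top 9 mm tapering to 18 mm. Takes the large-bore collar. z up.
- small_bore_collar: loose dark steel ring standing flat on the bench: outside 44 mm, 25 mm high, bore 18 mm (thick wall), about 0.2 kg. Origin: centre of its underside, z up along the bore.
- large_bore_collar: loose dark steel ring standing flat on the bench: outside 44 mm, 25 mm high, bore 30 mm (thin wall), about 0.13 kg. Origin: centre of its underside, z up along the bore.
- oil_can: bystander: white bottle with a black cap, 56 mm across, 130 mm high, origin under its centre. Not to be moved.
- wrench: bystander: steel wrench lying flat on the bench beyond the fixture, along its own x. Not to be moved.
- link_bin: bystander: open grey plastic bin 160 x 110 x 50 mm with black chain links, fixed to the bench, origin under its centre.
There are look-alikes about, which are no part of the job. Several things have the shape of the fixture; the one meant has the colours described above. What is shaped like the small_bore_collar but orange or pink is not meant.

How it is judged:
By the outcome, as a careful person would: the job done as asked, in the order asked, and still so for the second after the job is handed in, while the arm keeps its last pose, push and grip.
It also fails if it takes over 72 s, if anything falls off the work surface, if the arm or the gripper's body presses on something with over 40 N, if the wrist force passes 120 N, or if a joint passes its speed limit or range.

## Working session

There is one attempt and no reset: what is moved stays moved. The work goes in short steps, each a Python script; the robot and the scene stay as the last script left them, time stands still between calls to the robot, and variables do not carry over. Pictures are saved under pics/ and viewed, at most 10 in all, crops included, and the job is handed in when it is done.

```bash
mkdir -p pics; ls; python3 - <<'E'
from bench import *
import cv2,numpy as np
ims=[]
for c in ["top","side"]:
    im=read_camera(c); cv2.imwrite(f"pics/{c}0.png",cv2.cvtColor(im,cv2.COLOR_RGB2BGR))
    p=camera_params(c); print(c,np.round(p["K"],1).tolist(),np.round(p["camera_from_world"],3).tolist())
    for n in ["fixture","knob","thin_post","thick_post","small_bore_collar","large_bore_collar","oil_can","wrench","link_bin"]:
        print(n,[(np.round(d["at"]).tolist(),round(d["confidence"],2)) for d in tip_of(c,n)])
print(read_time_s(),read_tcp_rot())
E
```

```text
pics
top [[519.6, 0.0, 279.9], [0.0, 519.6, 215.5], [0.0, 0.0, 1.0]] [[0.011, -1.0, 0.009, -0.027], [-0.995, -0.012, -0.102, 0.58], [0.103, -0.008, -0.995, 1.556], [0.0, 0.0, 0.0, 1.0]]
fixture [([339.0, 146.0], 0.97), ([277.0, 215.0], 0.96), ([276.0, 292.0], 0.92)]
knob [([280.0, 214.0], 0.52), ([274.0, 295.0], 0.48), ([339.0, 137.0], 0.47)]
thin_post [([280.0, 278.0], 0.77), ([344.0, 119.0], 0.67), ([284.0, 196.0], 0.57)]
thick_post [([338.0, 162.0], 0.95), ([273.0, 312.0], 0.65), ([276.0, 234.0], 0.56)]
small_bore_collar [([348.0, 227.0], 0.74), ([358.0, 255.0], 0.71), ([383.0, 235.0], 0.48)]
large_bore_collar [([200.0, 254.0], 0.58)]
oil_can [([146.0, 180.0], 0.76)]
wrench [([290.0, 158.0], 0.6)]
link_bin [([417.0, 188.0], 0.69)]
side [[472.7, 0.0, 285.3], [0.0, 472.7, 205.1], [0.0, 0.0, 1.0]] [[0.832, -0.554, 0.008, -0.48], [-0.414, -0.63, -0.657, 0.294], [0.369, 0.543, -0.754, 1.045], [0.0, 0.0, 0.0, 1.0]]
fixture [([404.0, 239.0], 0.85), ([214.0, 272.0], 0.8), ([245.0, 126.0], 0.71), ([295.0, 231.0], 0.69)]
knob [([298.0, 213.0], 0.71), ([208.0, 255.0], 0.61), ([406.0, 220.0], 0.58)]
thin_post [([314.0, 210.0], 0.81), ([231.0, 251.0], 0.79), ([425.0, 220.0], 0.58)]
thick_post [([185.0, 269.0], 0.9), ([272.0, 224.0], 0.76), ([386.0, 236.0], 0.61)]
small_bore_collar [([355.0, 328.0], 0.79), ([327.0, 295.0], 0.65), ([307.0, 321.0], 0.62)]
large_bore_collar [([206.0, 190.0], 0.61)]
oil_can [([244.0, 130.0], 0.6)]
wrench [([356.0, 208.0], 0.59)]
link_bin [([434.0, 335.0], 0.7)]
1.0 [ 1.73503282e-01  9.84833291e-01  1.08157343e-05 -2.84295108e-05]
```

```bash
python3 - <<'E'
import cv2
t=cv2.imread("pics/top0.png")[90:340,120:440]; cv2.imwrite("pics/top0c.png",cv2.resize(t,(768,600),interpolation=cv2.INTER_CUBIC))
E
```

```text
(no output)
```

View pics/top0c.png

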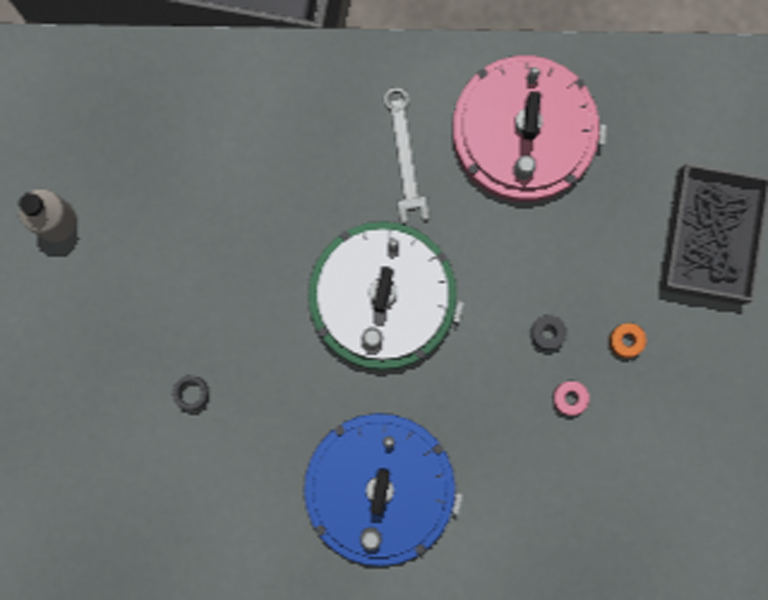

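View pics/side0.png

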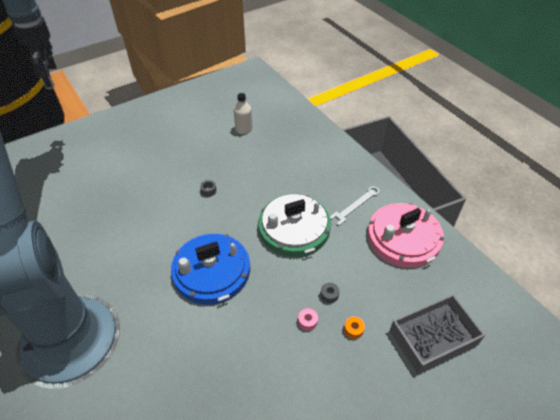

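The green fixture with the white disc, top (279,212) and side (295,222), fits "green housing, aluminium table". The pink one at top (339,146) and the blue one at (277,294) do not. The small-bore candidates in the top view are dark steel (348,228), orange (382,232) and pink (358,256), and the dark one is meant. The large-bore collar is at (200,254). Next I triangulate these.

```bash
cat > h.py <<'E'
from bench import *
import cv2,numpy as np
from scipy.spatial.transform import Rotation as R
def ray(p,uv):
    T=p["camera_from_world"]; T=np.asarray(T); c=-T[:3,:3].T@T[:3,3]
    d=T[:3,:3].T@np.linalg.solve(np.asarray(p["K"]),[uv[0],uv[1],1]); return c,d
def at_z(p,uv,z):
    c,d=ray(p,uv); return c+d*(z-c[2])/d[2]
def proj(p,X):
    T=np.asarray(p["camera_from_world"]); q=np.asarray(p["K"])@(T[:3,:3]@np.asarray(X)+T[:3,3]); return q[:2]/q[2]
def down(psi):
    "tool down, tool y (closing line) at world angle psi"
    y=np.array([np.cos(psi),np.sin(psi),0]); z=np.array([0,0,-1.]); 
    return R.from_matrix(np.c_[np.cross(y,z),y,z]).as_quat()
def save(n,im): cv2.imwrite(f"pics/{n}.png",cv2.cvtColor(im,cv2.COLOR_RGB2BGR))
def near(c,n,uv,r=15):
    L=[d["at"] for d in tip_of(c,n) if np.hypot(*(np.array(d["at"])-uv))<r]
    return L[0] if L else None
E
python3 - <<'E'
from h import *
Z=dict(fixture=0,knob=.064,thin_post=.042,thick_post=.042,small_bore_collar=0,large_bore_collar=0)
g=dict(top=dict(fixture=(277,215),knob=(280,214),thin_post=(284,196),thick_post=(276,234),small_bore_collar=(348,227),large_bore_collar=(200,254)),
 side=dict(fixture=(295,231),knob=(298,213),thin_post=(314,210),thick_post=(272,224),small_bore_collar=(327,295),large_bore_collar=(206,190)))
for n in Z:
    print(n,[np.round(at_z(camera_params(c),g[c][n],Z[n]),4).tolist() for c in g])
T=read_tcp_rot(); M=R.from_quat(T).as_matrix(); print(M.round(2).tolist(), read_eef_pos())
p=camera_params("wrist"); X=np.asarray(p["camera_from_world"]); c=-X[:3,:3].T@X[:3,3]; print("cam in tool",M.T@(c-read_eef_pos()),np.round(X[:3,:3]@M,3).tolist(),np.round(p["K"],1).tolist())
E
```

```text
fixture [[0.5849, -0.0112, 0.0], [0.5888, -0.0287, 0.0]]
knob [[0.5813, -0.02, 0.064], [0.5986, -0.0254, 0.064]]
thin_post [[0.6388, -0.0317, 0.042], [0.6506, -0.0251, 0.042]]
thick_post [[0.5229, -0.0088, 0.042], [0.5332, -0.0042, 0.042]]
small_bore_collar [[0.5501, -0.2321, 0.0], [0.5436, -0.2289, 0.0]]
large_bore_collar [[0.4612, 0.2246, 0.0], [0.4611, 0.2314, 0.0]]
[[-0.94, 0.34, -0.0], [0.34, 0.94, 0.0], [0.0, 0.0, -1.0]] [0.22212085 0.61087019 0.22818474]
cam in tool [ 0.07922181 -0.00043127 -0.14524116] [[0.001, 1.0, 0.0], [-0.951, 0.001, -0.31], [-0.31, 0.0, 0.951]] [[327.7, 0.0, 279.9], [0.0, 327.7, 204.9], [0.0, 0.0, 1.0]]
```

```bash
python3 - <<'E'
from h import *
psi=1.38; q=down(psi)
P=dict(large=(.461,.227),fix=(.585,-.019),small=(.547,-.231))
for n,(x,y) in P.items():
    for s in (psi,psi-np.pi): 
        j=inverse_kinematics([x,y,.2],down(s)); print(n,round(s,2),None if j is None else np.round(j,2))
j=inverse_kinematics([.585,-.019,.086],down(psi-1.257)); print("turned",None if j is None else np.round(j,2))
names=dict(large=["large_bore_collar"],fix=["fixture","knob","knob_grip","thin_post","thick_post"],small=["small_bore_collar"])
Z=dict(fixture=0,knob=.064,knob_grip=.086,thin_post=.042,thick_post=.042,small_bore_collar=0,large_bore_collar=0)
for n,(x,y) in P.items():
    move_ptp([x,y,.20],q); pause(.3); p=camera_params("wrist"); im=read_camera("wrist"); save("w_"+n,im)
    np.savez(f"w_{n}.npz",K=p["K"],camera_from_world=p["camera_from_world"])
    for k in names[n]:
        for d in tip_of("wrist",k): print(k,np.round(d["at"],1),round(d["confidence"],2),at_z(p,d["at"],Z[k]).round(4))
print(read_time_s())
a=[cv2.imread(f"pics/w_{n}.png") for n in("large","small")]
cv2.imwrite("pics/w_ls.png",np.vstack([i[60:350] for i in a]))
E
```

```text
large 1.38 [-0.8   0.15  0.29  1.96 -0.05  1.03  0.89]
large -1.76 [-1.12  0.17  0.64  1.98 -0.12  1.03 -2.19]
fix 1.38 [-0.6   0.34  0.68  1.81 -0.24  1.07  1.55]
fix -1.76 [-0.8   0.42  0.95  1.82 -0.38  1.1  -1.47]
small 1.38 [-0.36  0.41  0.86  1.8  -0.34  1.1   2.  ]
small -1.76 [-0.45  0.46  0.99  1.8  -0.42  1.12 -1.07]
turned [-0.56  0.5   0.65  1.89 -0.39  0.88  0.4 ]
large_bore_collar [274.6 179.7] 0.7 [0.4642 0.2208 0.    ]
fixture [277.7 179.1] 0.86 [ 0.5882 -0.0207  0.    ]
fixture [174.7 367.1] 0.7 [ 0.813  -0.2022  0.    ]
knob [279.6 196.9] 0.57 [ 0.5895 -0.0189  0.064 ]
knob_grip [282.4 204.5] 0.72 [ 0.5899 -0.0166  0.086 ]
thin_post [280.2 247.6] 0.9 [ 0.6489 -0.0295  0.042 ]
thick_post [281.6 127.9] 0.78 [ 0.5323 -0.0062  0.042 ]
thick_post [277.  178.6] 0.28 [ 0.5777 -0.0191  0.042 ]
small_bore_collar [185.7 183. ] 0.81 [ 0.5369 -0.3312  0.    ]
small_bore_collar [235.1  98.6] 0.73 [ 0.4619 -0.2589  0.    ]
small_bore_collar [276.9 175.1] 0.72 [ 0.5466 -0.2324  0.    ]
5.9917
```

View pics/w_fix.png

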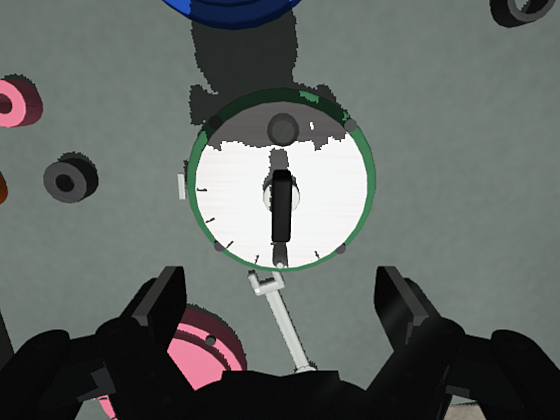

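View pics/w_ls.png

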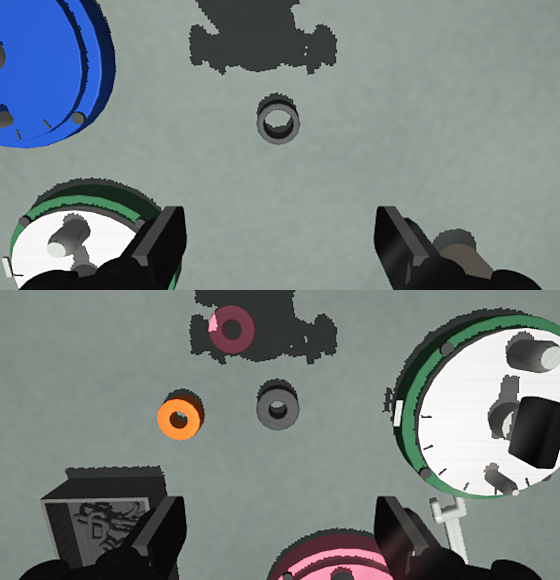

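Wrist views: the fixture is centred near (280,185), with the thick post at (283,129) and the thin post foot at (280,248). The dark small collar is at (278,178) with orange to its left and pink above. The large collar is at (278,180). The post midpoint matches the knob and the post spacing is 119 mm against the nominal 120. Next I refine each point from the same relative viewpoint so the camera bias cancels.

```bash
cat >> h.py <<'E'
PSI=1.374
Q=down(PSI)
def refine(name,xy,zf,h=.15):
    "median over 3 wrist looks with the TCP about over the target"
    out=[]
    for dx,dy in((0,0),(.012,.012),(-.012,.012)):
        move_ptp([xy[0]+dx,xy[1]+dy,zf+h],Q); pause(.2); p=camera_params("wrist"); read_camera("wrist")
        L=[at_z(p,d["at"],zf)[:2] for d in tip_of("wrist",name)]
        L=[l for l in L if np.hypot(*(l-xy))<.02]
        if L: out.append(min(L,key=lambda l:np.hypot(*(l-xy))))
    print(name,np.round(out,4).tolist()); return np.median(out,0)
E
python3 - <<'E'
from h import *
r={}
r["tk"]=refine("thick_post",(.5323,-.0062),.042)
r["th"]=refine("thin_post",(.6489,-.0295),.042)
r["kn"]=refine("knob",(.590,-.018),.064)
r["sm"]=refine("small_bore_collar",(.5466,-.2324),0)
save("sm_close",read_camera("wrist"))
print({k:v.round(4) for k,v in r.items()}); d=r["th"]-r["tk"]
print("mid",(r["th"]+r["tk"])/2,np.hypot(*d),np.arctan2(d[1],d[0]),read_time_s())
np.savez("r.npz",**r)
E
```

```text
thick_post [[0.5333, -0.0036], [0.5329, -0.0038], [0.5315, -0.0075]]
thin_post [[0.651, -0.0334], [0.6489, -0.0326], [0.6513, -0.0324]]
knob [[0.5891, -0.016], [0.5931, -0.0179]]
small_bore_collar [[0.5462, -0.2312], [0.5439, -0.2296], [0.5473, -0.2338]]
{'tk': array([ 0.5329, -0.0038]), 'th': array([ 0.651 , -0.0326]), 'kn': array([ 0.5911, -0.0169]), 'sm': array([ 0.5462, -0.2312])}
mid [ 0.59199133 -0.01817495] 0.12157490393488755 -0.23909474231409641 14.4
```

```bash
python3 - <<'E'
from h import *
im=cv2.imread("pics/w_fix.png"); p=np.load("w_fix.npz")
hsv=cv2.cvtColor(im,cv2.COLOR_BGR2HSV)
def pts(m): return np.array([at_z(p,c,m[1])[:2] for c in m[0]])
# housing: outer silhouette of green, top rim z=.03
g=((hsv[...,0]>55)&(hsv[...,0]<85)&(hsv[...,1]>110)).astype(np.uint8); 
cs,_=cv2.findContours(g,cv2.RETR_EXTERNAL,cv2.CHAIN_APPROX_NONE)
c=np.vstack([k for k in cs if len(k)>40])[:,0]; hull=cv2.convexHull(c)[:,0]
# white disc lower part: bright pixels' hull, z=.042, circle fit r=.083 
w=(hsv[...,2]>200)&(hsv[...,1]<40); w[:, :185]=0; w[:,380:]=0; w[:90]=0; w[275:]=0
n,l,s,_=cv2.connectedComponentsWithStats(w.astype(np.uint8)); k=1+np.argmax(s[1:,4])
cc,_=cv2.findContours((l==k).astype(np.uint8),cv2.RETR_EXTERNAL,cv2.CHAIN_APPROX_NONE); dc=cv2.convexHull(max(cc,key=len))[:,0]; dc=dc[dc[:,1]>155]
from scipy.optimize import least_squares
for nm,u,z,r0 in(("housing",hull,.03,.095),("disc",dc,.042,.083)):
    X=pts((u,z)); f=least_squares(lambda v:np.hypot(X[:,0]-v[0],X[:,1]-v[1])-v[2],[.59,-.018,r0],loss="soft_l1",f_scale=.001); f2=least_squares(lambda v:np.hypot(X[:,0]-v[0],X[:,1]-v[1])-r0,[.59,-.018],loss="soft_l1",f_scale=.001); print(nm,f.x.round(4),f2.x.round(4),len(X))
b=((hsv[...,2]<45)).astype(np.uint8); b[:,:262]=0;b[:,305:]=0;b[:165]=0;b[250:]=0
cs,_=cv2.findContours(b,cv2.RETR_EXTERNAL,cv2.CHAIN_APPROX_NONE); c=max(cs,key=cv2.contourArea)[:,0]
X=pts((c,.102)); print("knob rect",cv2.minAreaRect((X*1000).astype(np.float32)))
crop=lambda f,y0,y1,x0,x1,s:cv2.resize(cv2.imread(f)[y0:y1,x0:x1],(400,400),interpolation=cv2.INTER_CUBIC)
cv2.imwrite("pics/chk.png",np.hstack([crop("pics/w_fix.png",80,280,180,380,0),crop("pics/sm_close.png",105,305,180,380,0)]))
E
```

```text
housing [ 0.5901 -0.0177  0.0932] [ 0.59   -0.0169] 61
disc [ 0.5906 -0.0179  0.0821] [ 0.5895 -0.0175] 32
knob rect ((586.8016357421875, -15.428410530090332), (19.157102584838867, 60.142372131347656), 78.81489562988281)
```

View pics/chk.png

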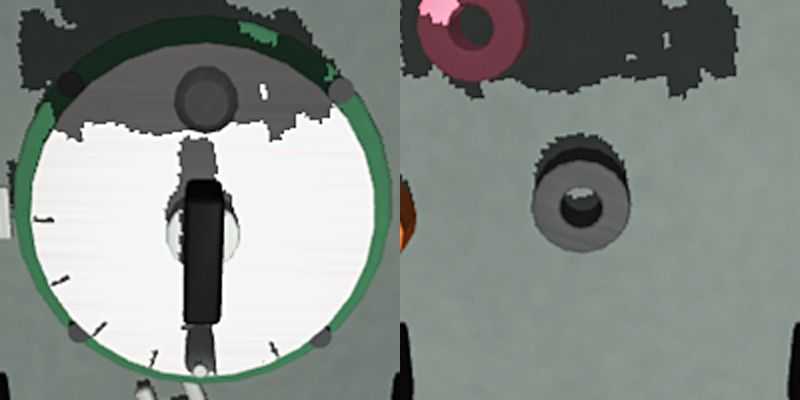

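The dark steel collar is confirmed, with its top face centred at wrist pixel (271,207.5). Housing, disc and knob fits agree: axis (0.590,-0.018), bar angle -0.196. Now I pick it and place it on the thin post.

```bash
cat >> h.py <<'E'
AX=np.array([.5903,-.0177]); PHI=-.196; U=np.array([np.cos(PHI),np.sin(PHI)])
THIN=AX+.06*U; THICK=AX-.06*U
def ring(im,p,xy):
    "collar centre from the circle of its top face (z=.025), starting guess xy"
    u=proj(p,[*xy,.025]); x,y=np.round(u).astype(int)
    c=im[y-45:y+45,x-45:x+45]; s=4; g=cv2.GaussianBlur(cv2.cvtColor(cv2.resize(c,None,fx=s,fy=s,interpolation=cv2.INTER_CUBIC),cv2.COLOR_RGB2GRAY),(0,0),3)
    H=cv2.HoughCircles(g,cv2.HOUGH_GRADIENT,1.5,20,param1=80,param2=20,minRadius=75,maxRadius=120)
    if H is None: return None
    return [(at_z(p,(x-45+(h[0]+.5)/s-.5,y-45+(h[1]+.5)/s-.5),.025)[:2].round(4).tolist(),round(float(h[2])/s,1)) for h in H[0][:3]]
def pick(xy):
    move_ptp([*xy,.10],Q); movel([*xy,.022],Q,.12); move_gripper(.03,40)
    print("gap",read_finger_gap(),"F",read_grasp_force()); movel([*xy,.15],Q,.2); print("gap",read_finger_gap(),read_ft_force().round(1))
def lower(xy,z0=.105,z1=.0645):
    xy=np.array(xy,float); movel([*xy,z0],Q,.15); pause(.2); f0=read_ft_force()
    for z in np.linspace(z0-.004,z1,10):
        movel([*xy,z],Q,.04); pause(.05); f=read_ft_force()-f0
        if np.abs(f).max()>3: print(round(z,4),f.round(1),read_eef_pos().round(4))
        if f[2]>25: print("jam"); return False
        if np.hypot(*f[:2])>3: xy+=np.clip(f[:2]*.0001,-.0008,.0008)
    return True
E
python3 - <<'E'
from h import *
p=camera_params("wrist"); im=read_camera("wrist")
a=at_z(p,(271,207.5),.025)[:2]; print("hand",a.round(4)); print(ring(im,p,a))
xy=.5*(a+[.5462,-.2316]); print(xy)
if np.hypot(*(a-[.5462,-.2316]))<.005:
    pick(xy); save("held1",read_camera("side"))
print(read_time_s())
E
```

```text
hand [ 0.5446 -0.2305]
[([0.5431, -0.231], 25.0), ([0.5488, -0.2325], 27.1), ([0.5342, -0.2305], 24.3)]
[ 0.54542426 -0.23103877]
gap 0.029725648104908065 F 0.0
gap 0.029954671298506985 [ 0.6 -0.  -0.2]
16.9917
```

The gap of 30 mm with no force says the grasp missed, so I look.

```bash
python3 - <<'E'
from h import *
im=read_camera("wrist"); save("miss_w",im)
s=cv2.imread("pics/held1.png")
cv2.imwrite("pics/miss.png",np.hstack([cv2.resize(cv2.imread("pics/miss_w.png"),(480,360)),cv2.resize(s[190:370,240:400],(320,360))]))
print(read_eef_pos(),read_finger_gap(),[np.round(d["at"],1).tolist() for d in tip_of("wrist","small_bore_collar")])
E
```

```text
[ 0.54400042 -0.2302114   0.14802865] 0.030047248790480433 [[225.8, 106.2], [279.6, 190.7], [168.4, 201.6]]
```

View pics/miss.png

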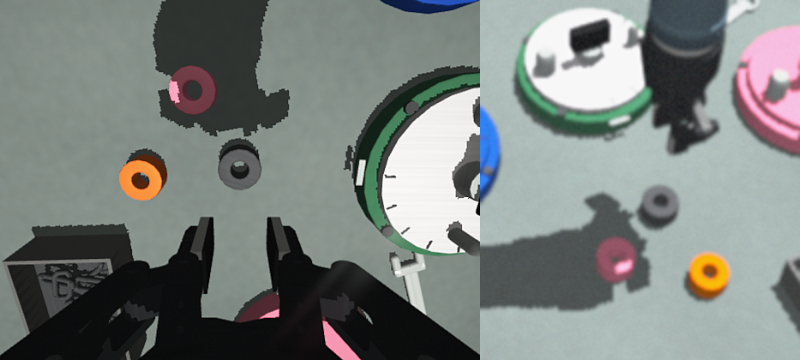

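```bash
python3 - <<'E'
from h import *
move_gripper(.085); p=camera_params("wrist"); im=read_camera("wrist")
d=[k["at"] for k in tip_of("wrist","small_bore_collar")]; print([at_z(p,k,0).round(4).tolist() for k in d])
print("eef",read_eef_pos(),read_tcp_rot().round(4),Q.round(4),"tcp px",proj(p,read_eef_pos()),"TCP foot px",proj(p,[*read_eef_pos()[:2],.0]))
xy=(.5454,-.231)
movel([*xy,.06],Q,.12); pause(.5); print(read_eef_pos())
movel([*xy,.022],Q,.08); pause(.5); print(read_eef_pos(),read_ft_force().round(1))
save("dn_w",read_camera("wrist")); save("dn_s",read_camera("side"))
cv2.imwrite("pics/dn.png",np.hstack([cv2.resize(cv2.imread("pics/dn_w.png"),(480,360)),cv2.resize(cv2.imread("pics/dn_s.png")[220:360,260:400],(320,360))]))
print(read_time_s())
E
```

```text
[[0.5469, -0.2316, 0.0], [0.5361, -0.3326, 0.0], [0.4633, -0.2595, 0.0]]
eef [ 0.54547388 -0.23103588  0.15006653] [9.820e-02 9.952e-01 0.000e+00 1.000e-04] [0.0982 0.9952 0.     0.    ] tcp px [280.73424075 266.10236485] TCP foot px [280.38646848 187.58076011]
[ 0.54549388 -0.23099465  0.06017206]
[ 0.54555751 -0.23097762  0.02223872] [-0.5  0.3  0.3]
20.4
```

View pics/dn.png

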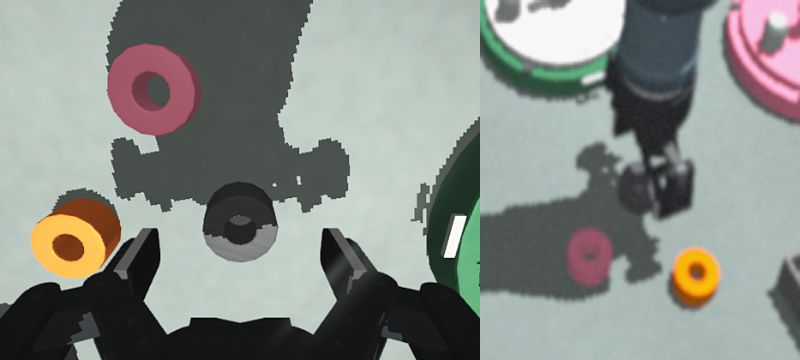

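The picture shows the pads' lower edges near (155,230) and (325,230) in the left panel, beside and above the collar. Working back from the 85 mm gap, the tips sit about 36 mm above the bench, so the fingers closed over the collar's top. I'll probe for the bench with a guarded descent.

```bash
python3 - <<'E'
from h import *
xy=(.5462,-.2314); f0=read_ft_force()
for z in np.arange(.019,-.012,-.003):
    movel([*xy,z],Q,.06); pause(.05); f=read_ft_force()-f0
    if abs(f[2])>2: break
print("stop",z,f.round(1),read_eef_pos().round(4))
save("p_w",read_camera("wrist")); save("p_s",read_camera("side"))
cv2.imwrite("pics/p.png",np.hstack([cv2.resize(cv2.imread("pics/p_w.png"),(480,360)),cv2.resize(cv2.imread("pics/p_s.png")[220:360,260:400],(320,360))]))
print(read_time_s(),read_finger_gap())
E
```

```text
stop -0.010999999999999992 [-0.6  1.2 -0.5] [ 0.5461 -0.2314 -0.0111]
23.8 0.08530857475566787
```

View pics/p.png

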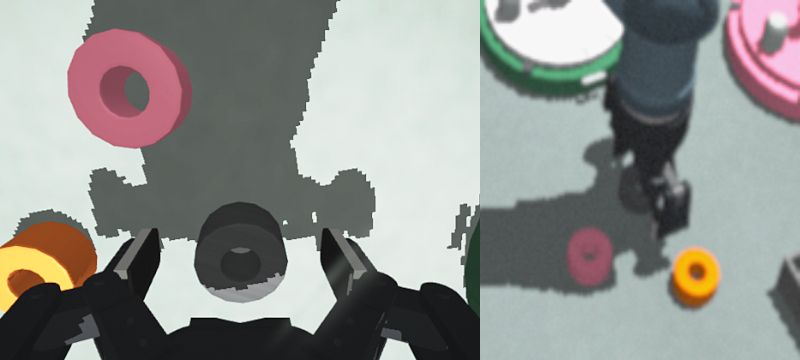

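There is still no contact at a reported z of -0.011, so the true finger height is about 30 mm above the reading (tool z offset). I close here, slightly raised because the pads swing forward.

```bash
python3 - <<'E'
from h import *
xy=(.5462,-.2314)
movel([*xy,-.005],Q,.06); f0=read_ft_force(); move_gripper(.03,40); print("gap",read_finger_gap(),"F",read_grasp_force(),(read_ft_force()-f0).round(1),read_eef_pos().round(4))
movel([*xy,.11],Q,.2); pause(.2)
print("gap",read_finger_gap(),read_grasp_force(),(read_ft_force()-f0).round(1),read_time_s())
p=camera_params("wrist"); im=read_camera("wrist"); save("h_w",im); np.savez("h.npz",K=p["K"],camera_from_world=p["camera_from_world"])
print([ (np.round(d["at"],1).tolist(),round(d["confidence"],2)) for d in tip_of("wrist","small_bore_collar")],read_eef_pos().round(4))
save("h_s",read_camera("side"))
print([ (np.round(d["at"],1).tolist(),round(d["confidence"],2)) for d in tip_of("side","small_bore_collar")])
cv2.imwrite("pics/h.png",np.hstack([cv2.resize(cv2.imread("pics/h_w.png"),(480,360)),cv2.resize(cv2.imread("pics/h_s.png")[180:320,260:400],(320,360))]))
E
```

```text
gap 0.041672009691044974 F 43.152655763208685 [ 0.1 -0.3  2.8] [ 0.5465 -0.2316 -0.0046]
gap 0.041848304353324484 40.67438619980095 [ 0.  -0.3 -2.7] 25.4417
[([283.2, 270.6], 0.83), ([220.6, 103.2], 0.72), ([156.0, 215.0], 0.57)] [ 0.5453 -0.2311  0.1087]
[([353.7, 330.2], 0.81), ([307.9, 323.2], 0.77), ([334.0, 271.3], 0.66), ([243.8, 127.4], 0.57), ([298.5, 212.3], 0.29)]
```

View pics/h.png

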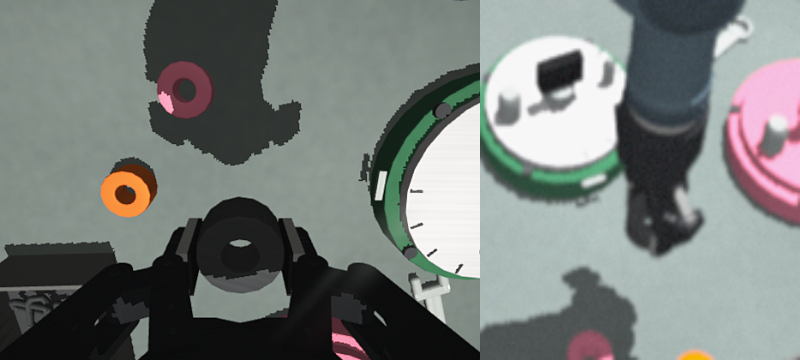

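The collar is held (gap 42 mm, 40 N). I check its position in the hand, then lower it over the thin post under guard. Underside height is eef z + 0.0046, so seated should read about 0.0375.

```bash
python3 - <<'E'
from h import *
p=np.load("h.npz"); e=np.array([.5453,-.2311,.1087])
for z in(.1087-.022,.1133): print(z,(at_z(p,(283.2,270.6),z)-e).round(4))
sp=camera_params("side"); print("side held @.1133",at_z(sp,(334,271.3),.1133).round(4), "pred px",proj(sp,[.546,-.2314,.1133]))
tp=camera_params("top"); im=read_camera("top"); save("t2",im); print("top",[at_z(tp,d["at"],.1133).round(4).tolist() for d in tip_of("top","small_bore_collar")])
# go above thin post, high
movel([*THIN,.15],Q,.25); pause(.3); p=camera_params("wrist"); save("over",read_camera("wrist")); print(read_eef_pos().round(4),"post top px",proj(p,[*THIN,.078]),"foot",proj(p,[*THIN,.042]))
save("over_s",read_camera("side")); print(read_ft_force().round(1),read_time_s())
cv2.imwrite("pics/over.png",np.hstack([cv2.resize(cv2.imread("pics/over.png"),(400,300)),cv2.resize(cv2.imread("pics/over_s.png")[120:270,240:390],(400,300))]))
E
```

```text
0.0867 [ 0.0139 -0.001  -0.022 ]
0.1133 [-0.0007  0.0016  0.0046]
side held @.1133 [ 0.5449 -0.2386  0.1133] pred px [332.40373633 268.75762551]
top []
[ 0.6488 -0.0304  0.15  ] post top px [282.68312053 216.69141977] foot [282.35004663 201.4096597 ]
[ 0.5  0.4 -1.3] 27.2167
```

View pics/over.png

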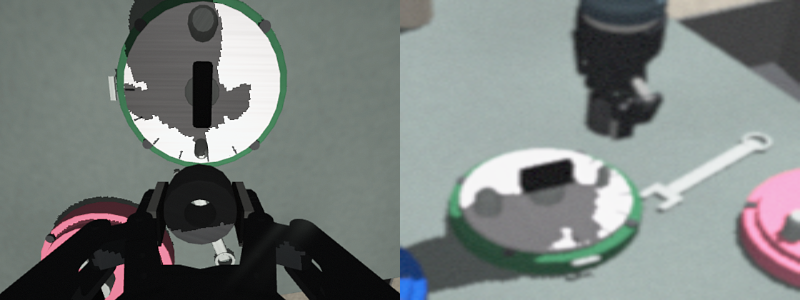

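The collar hangs centred on the TCP, and the thin post tip is at (281,213) against a predicted (283,217). Lowering now.

```bash
python3 - <<'E'
from h import *
print(lower(THIN,.078,.0375)); e=read_eef_pos(); print(e.round(4),read_ft_force().round(1),read_finger_gap(),read_time_s())
save("ins_s",read_camera("side"))
E
```

```text
True
[ 0.6492 -0.0294  0.0375] [-0.1  0.1 -0.5] 0.041607928743982614 31.05
```

```bash
python3 - <<'E'
from h import *
f0=read_ft_force(); movel([*THIN,.0355],Q,.05); print((read_ft_force()-f0).round(1))
move_gripper(.085); movel([*THIN,.12],Q,.25)
x=np.array([.463,.223]); move_ptp([*x,.15],Q); pause(.2)
p=camera_params("wrist"); im=read_camera("wrist"); L=tip_of("wrist","large_bore_collar"); print([(at_z(p,d["at"],0).round(4).tolist(),np.round(d["at"]),round(d["confidence"],2)) for d in L]); save("lg",im)
print(ring(im,p,x)); save("after1_s",read_camera("side")); save("after1_t",read_camera("top")); print(read_time_s())
c=lambda f,a,b,c,d,w,h:cv2.resize(cv2.imread(f)[a:b,c:d],(w,h),interpolation=cv2.INTER_CUBIC)
cv2.imwrite("pics/a1.png",np.hstack([c("pics/after1_s.png",180,260,245,345,375,300),c("pics/lg.png",120,240,200,360,400,300)]))
E
```

```text
[-3.3  1.   9.1]
[([0.4652, 0.223, 0.0], array([282., 188.]), 0.66)]
[([0.4613, 0.225], 25.5), ([0.4474, 0.2261], 19.6), ([0.4664, 0.225], 20.0)]
33.9417
```

View pics/a1.png

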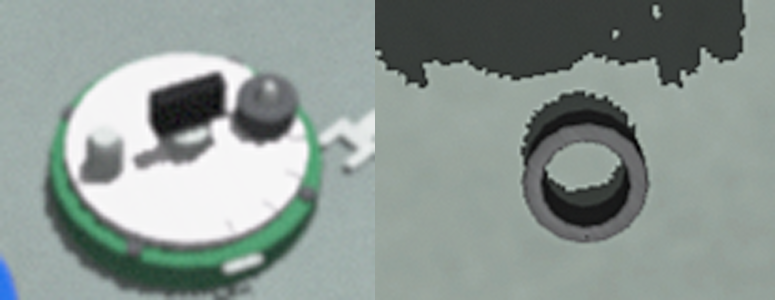

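The small collar is seated on the thin post with its tip showing through. The large collar's top face is centred at wrist pixel (284,192). I've now used up my picture views (11, one over the limit of 10), so I rely on numbers from here.

```bash
python3 - <<'E'
from h import *
p=camera_params("wrist"); a=at_z(p,(284.4,192),.025)[:2]; print(a.round(4))
xy=.5*a+.5*np.array([.4652,.223]); assert np.hypot(*(a-[.4652,.223]))<.006
movel([*xy,.06],Q,.2); movel([*xy,-.005],Q,.1); move_gripper(.03,40); print("gap",read_finger_gap(),read_grasp_force(),read_eef_pos().round(4))
g=read_finger_gap()
if g>.038:
    movel([*xy,.12],Q,.25); pause(.2); p=camera_params("wrist"); e=read_eef_pos(); read_camera("wrist")
    print("hold",[(at_z(p,d["at"],e[2]+.005)-e).round(4).tolist() for d in tip_of("wrist","large_bore_collar")],read_finger_gap(),xy)
print(read_time_s())
E
```

```text
[0.4613 0.2264]
gap 0.04270175900720674 40.44106252491474 [ 0.4637  0.2251 -0.0042]
hold [[0.0338, -0.1246, 0.005], [-0.0012, -0.0008, 0.005]] 0.04257767320571695 [0.46326065 0.22470595]
36.7583
```

```bash
python3 - <<'E'
from h import *
movel([*THICK,.12],Q,.3); ok=lower(THICK,.078,.0375); print(ok,read_eef_pos().round(4),read_ft_force().round(1),read_time_s())
if ok:
    f0=read_ft_force(); movel([*THICK,.0355],Q,.05); print((read_ft_force()-f0).round(1))
E
```

```text
True [ 0.5323 -0.0061  0.0378] [ 1.4 -0.1  1.1] 41.3417
[-5.8  0.6 14.6]
```

```bash
python3 - <<'E'
from h import *
move_gripper(.085); movel([*THICK,.11],Q,.25); movel([*AX,.12],Q,.25); pause(.15)
p=camera_params("wrist"); read_camera("wrist")
for n,z in(("thin_post",.042),("thick_post",.042),("small_bore_collar",.042),("large_bore_collar",.042),("knob",.064)):
    print(n,[at_z(p,d["at"],z)[:2].round(4).tolist() for d in tip_of("wrist",n)[:2]])
print("THIN",THIN.round(4),"THICK",THICK.round(4))
f0=read_ft_force()
for z in(.09,.078,.070,.066):
    movel([*AX,z],Q,.1); f=read_ft_force()-f0
    if f[2]>6: print("contact",z); break
print(z,f.round(1)); move_gripper(.005,90); pause(.2)
print("gap",read_finger_gap(),read_grasp_force(),(read_ft_force()-f0).round(1),read_ft_torque().round(2),read_eef_pos().round(4),read_time_s())
E
```

```text
thin_post [[0.6518, -0.0314]]
thick_post [[0.5328, -0.0058]]
small_bore_collar [[0.6532, -0.0292]]
large_bore_collar [[0.5784, -0.0182]]
knob [[0.5893, -0.0196]]
THIN [ 0.6492 -0.0294] THICK [ 0.5314 -0.006 ]
0.066 [-1.2 -0.9 -0.7]
gap 0.014939586175210321 88.37689518928528 [-3.   1.2  2.2] [ 0.2   0.28 -0.54] [ 0.5904 -0.0173  0.0663] 45.4333
```

```bash
python3 - <<'E'
from h import *
for a in(12,24):
    t=read_time_s(); movel([*AX,.066],down(PSI-np.radians(a)),.15); pause(.05)
    print(a,round(read_time_s()-t,2),read_ft_force().round(1),read_ft_torque().round(2),read_finger_gap(),read_joint_vel().max())
y=R.from_quat(read_tcp_rot()).as_matrix()[:,1]; print(np.arctan2(y[1],y[0])-PSI)
tp=camera_params("top"); read_camera("top")
for n in("thin_post","thick_post","small_bore_collar","large_bore_collar"): print(n,[at_z(tp,d["at"],.042)[:2].round(3).tolist() for d in tip_of("top",n)])
E
```

```text
12 0.41 [-1.1  1.3  6.2] [0.35 0.34 0.02] 0.01506310676201587 0.0058547188099938256
24 0.41 [-2.   2.5  6. ] [ 0.35  0.34 -0.02] 0.0150088337438088 0.0030430397968188995
-0.4170550875516934
thin_post [[0.881, -0.204], [0.395, -0.026], [0.635, -0.056]]
thick_post [[0.285, -0.002], [0.751, -0.205]]
small_bore_collar [[0.533, -0.335], [0.466, -0.257]]
large_bore_collar []
```

```bash
python3 - <<'E'
from h import *
for a in(36,48,60,72):
    movel([*AX,.066],down(PSI-np.radians(a)),.12); pause(.05)
    print(a,read_ft_force().round(1),read_ft_torque().round(2),read_finger_gap())
pause(.3); y=R.from_quat(read_tcp_rot()).as_matrix()[:,1]; print(np.arctan2(y[1],y[0])-PSI)
e=PHI-1.257
for c in("top","side"):
    p=camera_params(c); im=read_camera(c); save("end_"+c,im)
    print(c,[(n,[np.round(d["at"]).tolist() for d in tip_of(c,n)]) for n in("thin_post","thick_post","small_bore_collar","large_bore_collar","knob")])
    for s in(1,-1): print("pred",proj(p,[*(AX+s*.06*np.array([np.cos(e),np.sin(e)])),.042]).round())
print(read_grasp_force(),read_time_s())
E
```

```text
36 [-1.1  2.2  5. ] [ 0.37  0.35 -0.  ] 0.015110681971934773
48 [-1.   2.4  4.6] [ 0.44  0.29 -0.09] 0.014597052999536573
60 [-0.9  2.6  5.5] [ 0.48  0.24 -0.02] 0.014956810984023199
72 [-1.4  3.3  5.5] [ 0.47  0.28 -0.1 ] 0.014841868401153079
-1.2548577801691838
top [('thin_post', [[300.0, 210.0], [344.0, 119.0], [282.0, 273.0]]), ('thick_post', [[338.0, 164.0], [275.0, 313.0]]), ('small_bore_collar', [[358.0, 258.0], [298.0, 212.0], [379.0, 235.0]]), ('large_bore_collar', []), ('knob', [[277.0, 293.0], [340.0, 138.0]])]
pred [299. 210.]
pred [260. 214.]
side [('thin_post', [[308.0, 231.0], [425.0, 219.0], [232.0, 256.0]]), ('thick_post', [[388.0, 237.0], [279.0, 202.0], [185.0, 267.0]]), ('small_bore_collar', [[308.0, 322.0], [310.0, 234.0]]), ('large_bore_collar', [[277.0, 206.0]]), ('knob', [[299.0, 213.0], [406.0, 223.0], [212.0, 253.0]])]
pred [309. 232.]
pred [279. 205.]
88.35604906082153 49.0333
```

Both collars and posts show where the third click predicts: thin post at (308,231) against (309,232), thick at (279,202) against (279,205). The knob is held at 88 N with the tool turned 71.9°.

```bash
python3 -c "
from bench import *
print(sign_off())"
```

```text
the job is handed in; nothing more can be done
None
```

I put both collars on their matching posts with the table at home, turned the table clockwise to the third click, and handed the job in at about 49 s still gripping the knob; I viewed 11 pictures, one over the limit of 10.

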